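# Send a printing block through the bench brush cleaner

## Task

Press the cleaner's hinged lid down until it snaps shut, and lay the printing block in the channel on the infeed side of the cleaner (the longer side of its bed), along the channel and still outside the mouth. Then, with the lid shut, use the push stick to feed the block under the guard until the whole block has come out on the outfeed side, without your hand pushing it in. Finally draw the stick right back out of the mouth and leave it lying in the infeed channel, and do not disturb the other things on the bench.

Things in the scene. Friction and masses are not known exactly. Their poses are not given: they have to be found in the camera images.
- bed_mid (a point): Brush cleaner (fixed; grey bed, green guard housing): point on the bed's top (30 mm above the bench), mid-channel, mid-housing. z up; feed is along its -y, infeed at +y; +x away from the robot. Bed 130 mm wide (x), y = -250 to +300 mm. Channel 66 mm wide between rails 12 mm wide, 8 mm high above the bed, over its whole length; a like stop ends it at y = -243 mm
- mouth_in (a point): Infeed mouth of the housing: on the bed's top, mid-channel, at the housing's face, y = +45 mm from bed_mid; axes as bed_mid. Opening 46 mm high above the bed and 98 mm wide. The housing spans x = -65 to +65 mm, y = -45 to +45 mm of bed_mid and reaches 98 mm above the bed with the lid shut. The roller inside leaves 54 mm height
- mouth_out (a point): Outfeed mouth, the same at y = -45 mm from bed_mid; axes as bed_mid
- guard (a joint): Hinge of the steel lid on the housing, rad: 0 shut, up to 1.1 open; stands open at the start, stays where it is left (friction about 0.36 N m). A ball catch resists between about 0.11 and 0.06 rad; past that it snaps to 0. Needs some 6 to 10 N down on the front edge
- guard_hinge (a point): On the lid's hinge axis, in the middle of its length; the axis is parallel to the y axis of bed_mid, 68 mm to its +x side and 91 mm above the bed
- guard_edge (a point): On the upper face of the lid, middle of its free front edge, 138 mm from the hinge axis (and 7 mm above it when shut). The lid is a 138 x 100 mm flat plate, 5 mm thick, opening upward about the hinge, the free edge towards the robot; z axis of this point is the plate's upward normal, x points to the hinge
- block_center (a point): Centre of the printing block: wooden block 56 mm (x) by 110 mm (y) by 32 mm high (z) with a dark engraved top layer, 0.22 kg, lying loose on the bench, 16 mm below the centre
- stick_grip (a point): Centre of the raised handle (60 mm along x, 22 across y, 48 high in z) at one end of the wooden push stick (200 mm long, 0.11 kg). x points from handle to head, z is up when it lies level; flat underside 24 mm below this point. It starts on a sloping rest, head down, x axis 35 degrees below level; the handle overhangs free. The handle is too high for the mouth
- stick_tip (a point): Middle of the front face of the push stick's head: 170 mm ahead (x) of stick_grip and 14 mm below it (z); axes as stick_grip. Between handle and head is a shaft 20 mm wide and 20 mm high; the head is 46 mm wide, 20 mm long (the last 20 mm) and 20 mm high
- rest: Fixed dark wooden sloping rest of the push stick, base 200 mm (x) by 75 mm (y), 115 mm high; origin in the middle of its underside; the slope falls towards its +x
- ink_tin: Bystander, to be left alone: the low dark tin (60 mm across, 55 mm high, upright); origin in the middle of its underside
- brush_jar: Bystander, to be left alone: the jar of brushes (72 mm across, 185 mm high with the brushes); origin in the middle of its underside
- bottle: Bystander, to be left alone: the white bottle (60 mm across, 150 mm high); origin in the middle of its underside
- brayer: Bystander, to be left alone: the hand roller (black 110 mm roller with wooden handle, 42 mm high); origin in the middle of its underside
- wood_bar: Bystander, to be left alone: the plain wooden bar (160 x 25 x 20 mm); origin in the middle of its underside
- palette_knife: Bystander, to be left alone: the palette knife lying on the bench; origin in the middle of its underside
There are look-alikes about, which are no part of the job. What is shaped like the part that bears stick_grip but pink or red is not meant.

How it is judged (in metres and radians):
On the way, in this order (a step that is already met when the one before it is completed fails the run):
1. the lid is snapped shut and the block lies in the infeed channel, along it, outside the mouth, out of the hand (value of joint guard below 0.02 rad and x of block_center in the frame of bed_mid between -0.02 and 0.02 m and z of block_center in the frame of bed_mid below 0.022 m and y of block_center in the frame of bed_mid above 0.085 m and angle between the y axis of block_center and the y axis of bed_mid, either way round below 0.2 rad and contact force between the fingers and block below 0.1 N), for 0.2 s.
2. the stick pushes the block under the shut guard (value of joint guard below 0.02 rad and x of block_center in the frame of bed_mid between -0.045 and 0.045 m and z of block_center in the frame of bed_mid below 0.05 m and y of block_center in the frame of bed_mid between -0.1 and 0.05 m and contact force between stick and block above 0.1 N), for 0.06 s.
At the end, for the whole second after the job is handed in: Lid shut (under 0.02 rad); block flat in the channel, wholly out on the outfeed side (centre 100 to 200 mm past bed_mid); stick lying flat and released in the infeed channel, head outside the mouth (head front 45 to 180 mm from bed_mid); both at rest (value of joint guard below 0.02 rad and x of block_center in the frame of bed_mid between -0.02 and 0.02 m and z of block_center in the frame of bed_mid below 0.022 m and y of block_center in the frame of bed_mid between -0.2 and -0.1 m and linear speed of each of block, stick below 0.02 m/s and y of stick_tip in the frame of bed_mid between 0.045 and 0.18 m and x of stick_tip in the frame of bed_mid between -0.033 and 0.033 m and x of stick_grip in the frame of bed_mid between -0.04 and 0.04 m and z of stick_grip in the frame of bed_mid below 0.035 m and y of stick_grip in the frame of bed_mid above 0.16 m and angle between stick_grip's own z axis and vertical below 0.15 rad); the robot touches nothing.
It fails at once if the hand pushes the block under the guard (x of block_center in the frame of bed_mid between -0.045 and 0.045 m and z of block_center in the frame of bed_mid below 0.05 m and y of block_center in the frame of bed_mid between -0.1 and 0.07 m and contact force between the fingers and block above 0.5 N).
It fails at once if the block goes under the guard while the lid is open (x of block_center in the frame of bed_mid between -0.045 and 0.045 m and z of block_center in the frame of bed_mid below 0.05 m and y of block_center in the frame of bed_mid between -0.1 and 0.07 m and value of joint guard above 0.05 rad).
It fails at once if another thing on the bench is moved more than 30 mm (distance of any of ink_tin, brush_jar, bottle, brayer, wood_bar, palette_knife from where it was at the start of the episode above 0.03 m).
It also fails if it takes over 72 s, if anything falls off the work surface, if the arm or the gripper's body presses on something with over 40 N, if the wrist force passes 120 N, or if a joint passes its speed limit or range.

## Robot

A 6-joint arm with a two-finger parallel gripper is mounted at the origin on the work surface. World frame = base frame: x ahead of the robot, y to its left, z up, the work surface at z = 0. Lengths are in mm, angles in degrees, forces in N, time in s.
With the tool pointing down it reaches from about 350 to 875 mm from the base axis. Payload 4.2 kg.
Tool frame: the origin (TCP) lies on the centre line of the jaws, within the pads' length; the fingertips stand 14 mm ahead of it and the grasp point (between the pads) lies 5 mm behind it; z points along the fingers, y is the direction in which the jaws open and shut (so a half turn about z gives the same grasp; the last joint's range is limited). The gripper opens to 87 mm and grips with 3 to 60 N. Pads are 19 mm wide; open, the fingers measure 117 mm over their backs; the gripper's body (75 mm by 190 mm) begins 51 mm behind the grasp point.
Start: joints at [89.358, 22.042, 0.453, 0, -68.411, -14.817], TCP at [166.555, 602.378, 236.55] pointing down, gripper open.
Joint ranges: [-179.83, 179.83], [-69.29, 118.12], [-61.27, 80.66], [-181.25, 117.63], [-171.15, -9.14], [-177.46, 177.46]. Speed limits (degrees/s): [159.86, 159.86, 180, 180, 180, 180].

## Interface

Orientations are given as a 3x3 rotation matrix whose columns are the frame's x, y, z axes.
In Python, from bench import manip, optics gives the robot as it stands. The module is installed in compiled form; this text tells all that it offers.
- The arm moves only by the tool carry_out, never from a script. Its argument "increments" is a list that holds one entry, the list of rows, each a list of 5 numbers: the gripper command: -1 is fully open, 1 is shut, values between are in proportion, then the shift along the world's x, y, z in cm, then the turn about the world's z in degrees. In form: [[[fingers, dx, dy, dz, spin], ...]]. A call has 1 to 12 rows; each row is the pose to reach, as a shift and turn from the pose measured when the call began; what a row does not reach only later rows make up. A row lasts 1/8 s, in which the tool goes at most 62.5 mm and 10.7 degrees, less where a joint would pass 70% of its speed; a pose out of reach is approached as far as the arm can. A call with a gripper value outside its range is refused whole. The fingers move at their own pace and stop on an object; "grip_force" is the grip in N (left out, the last holds). Time passes only in rows, so rows that repeat a pose let the fingers close. It gives the time, the measured TCP pose, the force and the opening at its end, in the units of the state.
- manip.sense(): the state, without advancing time (a new reading comes with each control period).
- optics.read_camera(name): name is "scene" or "top" or "wrist"; returns a dict with "image" (400x640x3 uint8, red, green, blue), "K" (3x3 intrinsics, pixels), "eye" and "orientation" of the camera in the world. Camera axes: x right, y down, z forward; pixel columns grow to the right and rows downward; lengths in mm; the calibration is good to about 2 mm. A picture is of the moment at which its call begins. There is no depth.
- manip.hand_in(): hands the job in, once; it reports no verdict.
The state is a dict: "t": time; "joint_pos": joint angles; "qd": joint speeds; "joint_torque": joint torques, N m; "ee_pos": TCP position; "tool_rot": TCP orientation; "ft_force": force on the tool from outside, world axes, zero at the start; "wrist_torque": the same for the moment, N m; "width": finger opening in mm.
Only numpy, scipy, OpenCV 4.12 (cv2) and the standard library are available. Lean on these libraries where they do the work, as an engineer would, in place of code of your own. Each camera call takes 0.05 s, during which the arm holds its last target. There are 200 camera calls.

## Working session

There is one attempt and no reset: what is moved stays moved. The work goes in short steps, Python scripts to look and compute and a tool call to move; the robot and the scene stay as the last step left them, time stands still between calls to the robot, and variables do not carry over. Pictures are saved under pics/ and viewed, about 8 in all and at most 12, crops included, and the job is handed in when it is done.

Besides the shell and the picture viewer there is one more tool, called as a command line: name --argument value ..., lists and objects as JSON in quotes. carry_out: Moves the arm, as the interface text tells. Its arguments: {"type":"object","properties":{"increments":{"type":"array"},"grip_force":{"type":"number"}},"required":["increments"]}

```bash
mkdir -p pics; cat > h.py <<'E'
import numpy as np, cv2
from bench import manip, optics
def snap(cam,fn,crop=None,s=1):
    c=optics.read_camera(cam); im=c["image"][:,:,::-1]
    if crop: u0,v0,u1,v1=crop; im=im[v0:v1,u0:u1]
    if s!=1: im=cv2.resize(im,None,fx=s,fy=s,interpolation=cv2.INTER_CUBIC)
    cv2.imwrite("pics/"+fn,im); return c
def P(c,u,v,z):
    K=np.array(c["K"]);R=np.array(c["orientation"]);e=np.array(c["eye"])
    d=R@np.linalg.solve(K,[u,v,1.]); return e+d*(z-e[2])/d[2]
def px(c,p):
    K=np.array(c["K"]);R=np.array(c["orientation"]);e=np.array(c["eye"])
    q=K@(R.T@(np.array(p)-e)); return q[:2]/q[2]
E
python3 - <<'E'
from h import *
import pickle
d={}
for n in("top","scene"):
    c=snap(n,n+"0.png",s=1.25); d[n]=c; print(n,np.round(c["eye"]),np.round(c["orientation"],3).tolist(),np.round(c["K"]).tolist())
pickle.dump(d,open("c0.pkl","wb"))
s=manip.sense();print(s["ee_pos"],np.round(s["tool_rot"],3),s["width"])
E
```

```text
top [ 167.   20. 1709.] [[-0.02, -0.978, 0.208], [-1.0, 0.021, -0.001], [-0.003, -0.208, -0.978]] [[487.0, 0.0, 311.0], [0.0, 487.0, 207.0], [0.0, 0.0, 1.0]]
scene [1103.  784.  938.] [[-0.784, 0.404, -0.472], [0.621, 0.519, -0.587], [0.008, -0.753, -0.658]] [[459.0, 0.0, 316.0], [0.0, 459.0, 196.0], [0.0, 0.0, 1.0]]
[166.42876334 601.92386974 235.58242278] [[ 0.964 -0.267 -0.   ]
 [-0.267 -0.964 -0.002]
 [ 0.     0.002 -1.   ]] 86.69384187569841
```

View pics/top0.png

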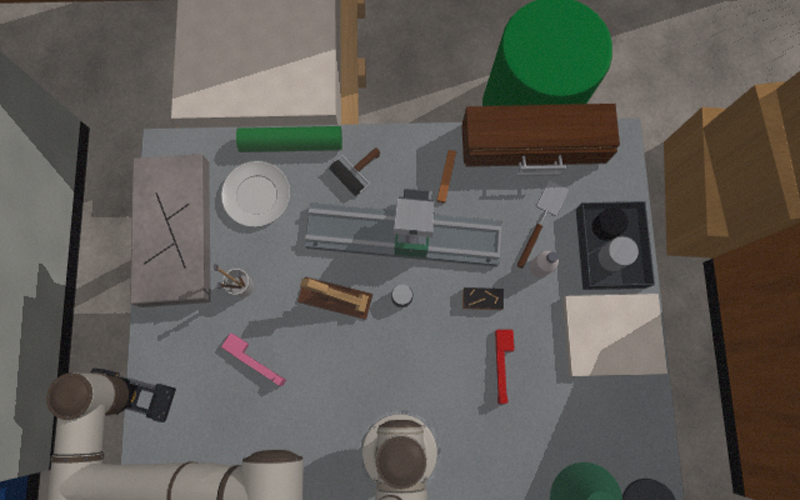

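View pics/scene0.png

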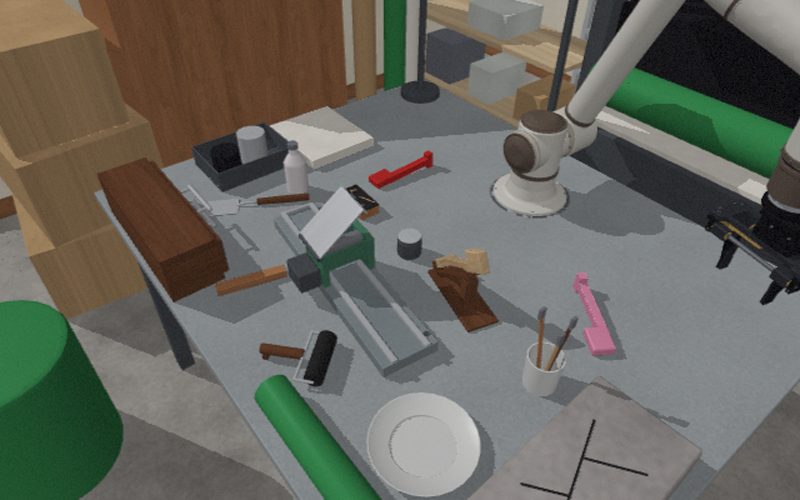

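Top view: the cleaner is at (403,235), its longer, infeed side to image left (+y), and its lid is open. The dark engraved block is at (483,298). Stick candidates are natural wood on the dark rest (335,297), pink (250,360) and red (504,365). The wooden one on the rest fits. I'll confirm it in an enlarged crop.

```bash
python3 - <<'E'
import pickle,cv2,numpy as np
from h import *
d=pickle.load(open("c0.pkl","rb"))
t=d["top"]["image"][:,:,::-1];s=d["scene"]["image"][:,:,::-1]
a=cv2.resize(t[148:258,235:415],None,fx=4.4,fy=4.4,interpolation=cv2.INTER_CUBIC)[:,:790]
b=cv2.resize(s[195:270,330:405],(300,300),interpolation=cv2.INTER_CUBIC)
e=cv2.resize(s[140:215,215:325],(440,300),interpolation=cv2.INTER_CUBIC)
a=cv2.resize(t[155:265,235:415],(490,299),interpolation=cv2.INTER_CUBIC)
a2=cv2.resize(t[215:260,355:420],(300,208),interpolation=cv2.INTER_CUBIC)
W=np.zeros((600,800,3),np.uint8);W[:299,:490]=a;W[300:600,:300]=b;W[300:600,300:740]=e;W[:208,495:795]=a2
cv2.imwrite("pics/crop1.png",W)
E
```

```text
(no output)
```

View pics/crop1.png

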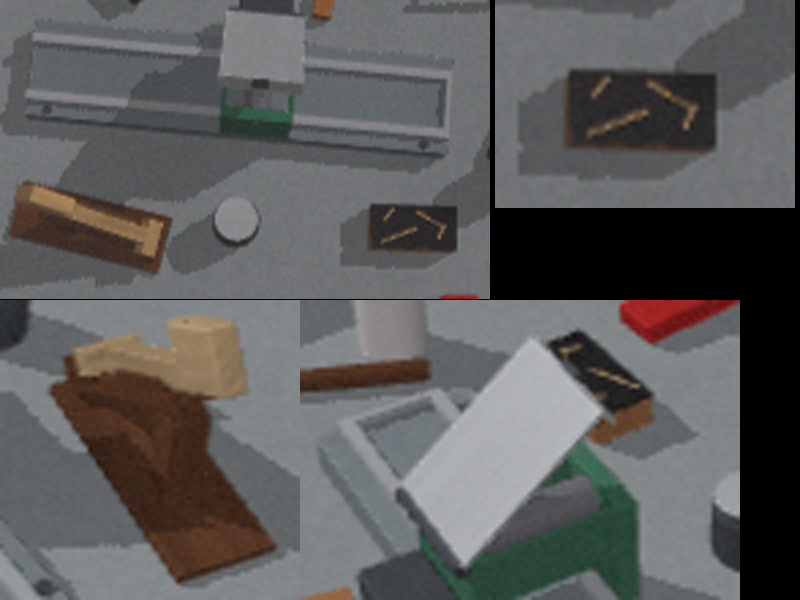

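The crop confirms the natural-wood stick on the rest. Its handle, at crop (45,197), is on the +y side and its head, at (150,240), points to -y. The block is dark with an engraved top and wooden sides, at crop (413,228). The lid's free edge is up. Now the poses.

```bash
cat > m.py <<'E'
import pickle
from h import *
from scipy.optimize import least_squares as LS
d=pickle.load(open("c0.pkl","rb"));T=d["top"];S=d["scene"]
ta=lambda u,v:(235+u/2.722,155+v/2.718)
sb=lambda u,v:(330+u/4,195+(v-300)/4)
se=lambda u,v:(215+(u-300)/4,140+(v-300)/4)
def rz(a): c,s=np.cos(a),np.sin(a); return np.array([[c,-s,0],[s,c,0],[0,0,1]])
# bed
for n,p,z in[("TL",(35,22),30),("BL",(26,117),30),("TR",(454,58),30),("BR",(447,153),0)]: print(n,np.round(P(T,*ta(*p),z)))
obs=[((-65,300,0),(26,117)),((65,300,0),(35,22)),((65,-250,0),(454,58)),((-65,-250,-15),(447,150)),((-45,300,8),(28,92)),((-65,45,98-6),(220,110)),((-65,-45,98-6),(294,110))][:4]
f=lambda q:np.ravel([px(T,np.array([q[0],q[1],30])+rz(q[2])@np.array(o))-ta(*p) for o,p in obs])
r=LS(f,[500,0,0]);q=r.x;print("bed",q[:2],np.degrees(q[2]),np.round(r.fun,1))
B=lambda p:np.array([q[0],q[1],30])+rz(q[2])@np.array(p)
def lid(th,y,r=138): return B((68-r*np.cos(th)-7*np.sin(th)*0,y,91+r*np.sin(th)))
ol=[(S,50,se(610,412)),(S,-50,se(532,338))]
g=lambda t:np.ravel([px(c,lid(t[0],y))-p for c,y,p in ol])
r=LS(g,[0.9]);print("lid",r.x,np.round(r.fun,1),[np.round(px(T,lid(r.x[0],y)),1) for y in(50,-50)],ta(220,80),ta(305,88))
print("hinge px scene",[np.round(px(S,lid(0,y,0)),1) for y in(50,-50)],se(465,568),se(400,495), "free edge",lid(r.x[0],0))
# block top corners z=32
cs=np.array([P(T,*ta(*p),32) for p in[(370,205),(457,206),(457,249),(370,248)]]);print("block",np.round(cs.mean(0)),np.round(cs,0).tolist())
# stick triangulate: handle top corner, head
def tri(a,b):
    A=[];bb=[]
    for c,(u,v) in((T,a),(S,b)):
        K=np.array(c["K"]);R=np.array(c["orientation"]);e=np.array(c["eye"]);dd=R@np.linalg.solve(K,[u,v,1.]);dd/=np.linalg.norm(dd);M=np.eye(3)-np.outer(dd,dd);A.append(M);bb.append(M@e)
    return np.linalg.lstsq(np.vstack(A),np.hstack(bb),rcond=None)[0]
print("handle ctr",tri(ta(46,197),sb(205,357)))
print("rest base", [np.round(P(S,*sb(*p),0)) for p in((180,580),(275,547))],[np.round(P(T,*ta(*p),0)) for p in((160,272),(172,217),(9,237))])
E
python3 m.py
```

```text
TL [691. 243.  30.]
BL [562. 254.  30.]
TR [ 630. -307.   30.]
BR [ 509. -296.    0.]
bed [595.99418217 -50.94802408] -5.877377873752662 [-0.2  0.1  0.5 -0.1 -0.3 -1.3 -0.1  1.2]
lid [0.65044865] [-0.9  0.6  0.2  0.2] [array([315.6, 184.9]), array([346.9, 187.4])] (315.8229243203527, 184.43340691685063) (347.04996326230713, 187.37674760853568)
hinge px scene [array([256.3, 207.3]), array([239.9, 186.7])] (256.25, 207.0) (240.0, 188.75) free edge [554.39194334 -46.66545148 204.56500392]
block [ 408. -242.   32.] [[437.0, -188.0, 32.0], [433.0, -299.0, 32.0], [378.0, -296.0, 32.0], [382.0, -185.0, 32.0]]
handle ctr [435.26886249 214.55383919 144.29721131]
rest base [array([479., 260.,   0.]), array([408., 278.,   0.])] [array([360.,  83.,   0.]), array([432.,  67.,   0.]), array([410., 278.,   0.])]
```

carry_out --increments '[[[1,0,0,7,0],[1,4,-6,7,-8],[1,8,-12,7,-16],[1,12,-18,7,-24],[1,16,-24,7,-32],[1,20,-30,7,-40],[1,24,-36,7,-48],[1,28,-42,7,-56],[1,31.5,-48,7,-64],[1,35,-54,6,-72],[1,38.5,-60,5,-80.5],[1,42.2,-65.2,4,-80.5]]]' --grip_force 20

```text
t: 1.6
ee_pos: [540.1, 24.2, 286.7]
tool_rot: [[-0.105, -0.994, -0.002], [-0.994, 0.105, 0.0], [-0.0, 0.002, -1.0]]
ft_force: [0.9, 2.0, 0.6]
width: 0.2
```

```bash
python3 - <<'E'
from h import *
c=snap("wrist","w1.png",s=1.25);s=manip.sense();print(s["t"],s["ee_pos"],np.round(s["tool_rot"],3).tolist(),s["width"],s["ft_force"],np.round(s["joint_pos"],1)); print(np.round(c["eye"]),np.round(c["orientation"],2).tolist())
E
```

```text
1.65 [542.33291171  19.08492685 284.73625446] [[-0.11, -0.994, -0.004], [-0.994, 0.11, -0.003], [0.003, 0.004, -1.0]] 0.31588613052179493 [ 4.02360133 -1.13422776  1.43278475] [ 19.2  12.3  -6.4   0.1 -71.5 -25.5]
[533. -51. 434.] [[-0.99, 0.1, 0.03], [0.1, 0.96, 0.27], [0.0, 0.27, -0.96]]
```

carry_out --increments '[[[1,4.6,-6.9,-1,0],[1,4.6,-6.9,-3,0.5],[1,4.6,-6.9,-4,0.5],[1,4.6,-6.9,-4,0.5],[1,4.6,-6.9,-4,0.5]]]'

```text
t: 2.28
ee_pos: [588.4, -49.0, 245.8]
tool_rot: [[-0.1, -0.995, -0.002], [-0.995, 0.1, -0.003], [0.003, 0.002, -1.0]]
ft_force: [-0.5, -0.0, 0.6]
width: 0.5
```

```bash
python3 - <<'E'
from h import *
s=manip.sense();print(s["t"],s["ee_pos"],s["ft_force"],np.round(s["joint_pos"],1))
E
```

```text
2.275 [588.42560066 -49.01750154 245.81761028] [-0.4874246  -0.01149459  0.63340323] [ 11.   18.4  -3.7   0.1 -68.1 -16.8]
```

carry_out --increments '[[[1,0,0,-2.5,0],[1,-0.5,0,-4,0],[1,-1.1,0.1,-4.8,0],[1,-1.5,0.15,-5.6,0],[1,-1.9,0.2,-6.4,0],[1,-2.2,0.2,-7.2,0],[1,-2.5,0.25,-8,0],[1,-2.6,0.25,-8.6,0],[1,-2.75,0.3,-9.2,0],[1,-2.8,0.3,-9.8,0],[1,-2.8,0.3,-10.2,0],[1,-2.8,0.3,-10.3,0]]]'

```text
t: 3.78
ee_pos: [559.9, -46.1, 142.4]
tool_rot: [[-0.1, -0.995, -0.003], [-0.995, 0.1, -0.003], [0.003, 0.003, -1.0]]
ft_force: [-1.2, -0.2, 3.0]
width: 0.6
```

```bash
python3 - <<'E'
from h import *
c=snap("scene","s1.png",(150,80,470,320),2);s=manip.sense();print(s["t"],s["ee_pos"],s["ft_force"])
E
```

```text
3.825 [560.02920876 -46.13851464 142.46101319] [-0.83959407 -0.16175361  0.27668827]
```

View pics/s1.png

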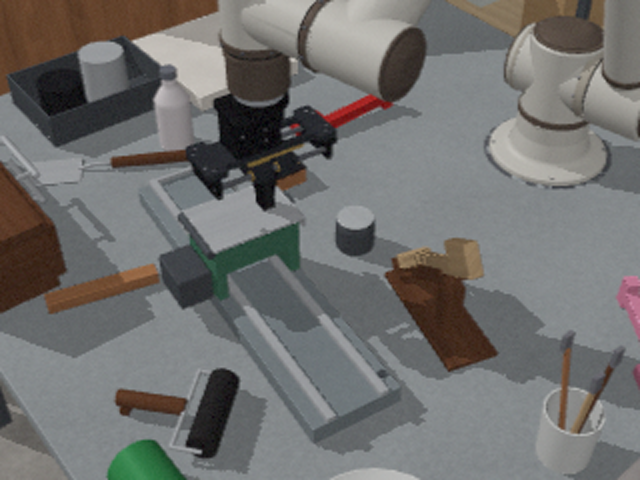

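The lid lies flat on the housing at crop (240,215), and the fingertips at 128 mm agree with its shut height. Next is the block.

carry_out --increments '[[[1,0,0,4,0],[-1,-3,-4,6,2],[-1,-7,-9,6,4],[-1,-11,-14,6,4],[-1,-15.2,-19.6,3,4],[-1,-15.2,-19.6,0,4],[-1,-15.2,-19.6,0,4],[-1,-15.2,-19.6,0,4]]]'

```text
t: 4.82
ee_pos: [409.4, -242.2, 143.4]
tool_rot: [[-0.029, -1.0, -0.002], [-1.0, 0.029, -0.004], [0.004, 0.002, -1.0]]
ft_force: [-0.0, 0.0, 0.3]
width: 62.5
```

```bash
python3 - <<'E'
from h import *
c=snap("wrist","w2.png");s=manip.sense();print(s["t"],s["ee_pos"],np.round(s["tool_rot"],3).tolist(),s["width"],s["ft_force"])
import pickle;pickle.dump(c,open("w2.pkl","wb"))
print([np.round(px(c,(x,y,32))) for x,y in((437,-188),(433,-299),(378,-296),(382,-185))])
E
```

```text
4.875 [ 409.80032358 -241.9926295   143.75582488] [[-0.029, -1.0, -0.001], [-1.0, 0.029, -0.004], [0.004, 0.001, -1.0]] 66.38990464259868 [0.87649767 0.19263033 0.25419149]
[array([294., 252.]), array([292., 141.]), array([352., 143.]), array([348., 253.])]
```

View pics/w2.png

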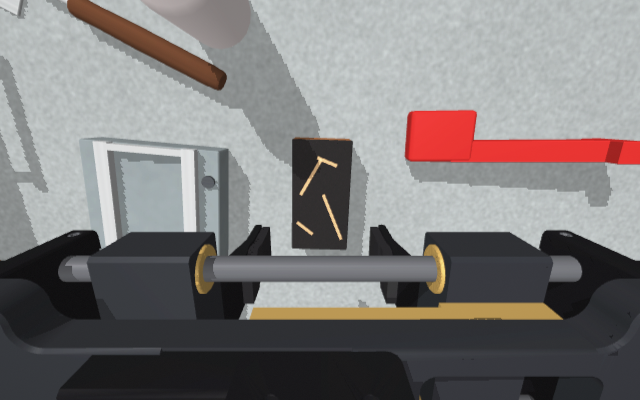

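The wrist view shows the block's corners at (292,138), (352,139), (347,248) and (293,248), within about 3 px of the prediction. The jaws straddle it, so I descend and grip.

carry_out --increments '[[[-1,-0.1,-0.2,-4,0],[-1,-0.1,-0.2,-8,0],[-1,-0.1,-0.2,-10.5,0],[-1,-0.1,-0.2,-11.7,0],[-1,-0.1,-0.2,-11.7,0],[1,-0.1,-0.2,-11.7,0],[1,-0.1,-0.2,-11.7,0],[1,-0.1,-0.2,-11.7,0],[1,-0.1,-0.2,-11.7,0],[1,-0.1,-0.2,-11.7,0],[1,-0.1,-0.2,-8,0],[1,-0.1,-0.2,-4,0]]]' --grip_force 30

```text
t: 6.38
ee_pos: [407.7, -243.7, 103.4]
tool_rot: [[-0.029, -1.0, -0.004], [-1.0, 0.029, -0.003], [0.003, 0.004, -1.0]]
ft_force: [1.1, -0.4, -4.0]
width: 55.8
```

```bash
python3 - <<'E'
from h import *
s=manip.sense();print(s["t"],s["ee_pos"],np.round(s["tool_rot"],3).tolist(),s["width"],s["ft_force"])
E
```

```text
6.375 [ 407.65747877 -243.6552458   103.4097898 ] [[-0.029, -1.0, -0.004], [-1.0, 0.029, -0.003], [0.003, 0.004, -1.0]] 55.8440193999217 [ 1.07991695 -0.41290124 -4.0425176 ]
```

carry_out --increments '[[[1,0,0,5,0],[1,0,2,10,0],[1,2,7,13,0],[1,5,12,13,-1],[1,9,17,13,-2],[1,13,22,13,-3],[1,17,27,12,-4.2],[1,19.9,30,9,-4.2],[1,19.9,30,5,-4.2],[1,19.9,30,1.5,-4.2],[1,19.9,30,0,-4.2],[1,19.9,30,0,-4.2]]]'

```text
t: 7.88
ee_pos: [606.0, 56.0, 102.3]
tool_rot: [[-0.102, -0.995, -0.007], [-0.995, 0.102, -0.004], [0.005, 0.007, -1.0]]
ft_force: [0.2, -0.2, -3.3]
width: 55.9
```

```bash
python3 - <<'E'
from h import *
c=snap("wrist","w3.png");s=manip.sense();print(s["t"],s["ee_pos"],np.round(s["tool_rot"],3).tolist(),s["width"],s["ft_force"])
import pickle;pickle.dump(c,open("w3.pkl","wb"))
exec(open("m.py").read().split("# bed")[0].split("d=pickle")[0])
q=(596,-51,np.radians(-5.88));ca,sa=np.cos(q[2]),np.sin(q[2])
B=lambda x,y,z:(q[0]+ca*x-sa*y,q[1]+sa*x+ca*y,30+z)
print("rails inner/outer at end y=300 & y=45",[np.round(px(c,B(x,y,8))) for x in(-45,-33,33,45) for y in(45,300)])
E
```

```text
7.925 [607.09813573  56.26290156 103.84678751] [[-0.102, -0.995, -0.004], [-0.995, 0.102, -0.003], [0.003, 0.003, -1.0]] 55.79773384480732 [ 1.58427864 -0.27731266 -2.65812208]
rails inner/outer at end y=300 & y=45 [array([378., 137.]), array([364., 400.]), array([362., 137.]), array([352., 400.]), array([274., 137.]), array([285., 400.]), array([257., 137.]), array([273., 401.])]
```

View pics/w3.png

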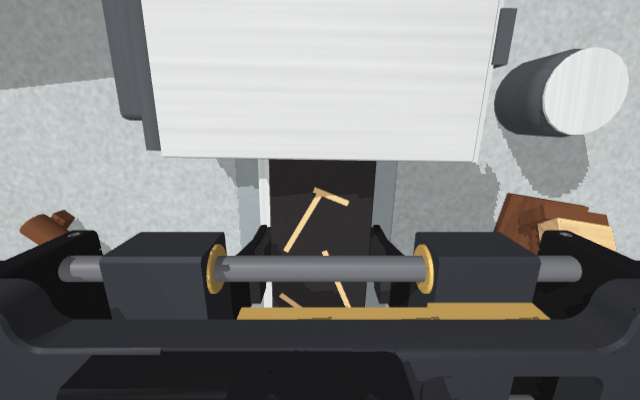

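Over the channel, the far rail is at columns 258–270 as predicted and the block's front end is just clear of the housing. I lower it, release and go to the stick.

carry_out --increments '[[[1,0,0,-2.5,0],[1,0,0,-4,0],[1,0,0,-4.6,0],[1,0,0,-4.65,0],[1,0,0,-4.65,0],[-1,0,0,-4.65,0],[-1,0,0,-4.65,0],[-1,0,0,-4.65,0],[-1,0,0,-4.65,0],[-1,0,0,0,0],[-1,0,0,6,0],[-1,0,0,11,0]]]'

```text
t: 9.43
ee_pos: [607.3, 56.2, 216.3]
tool_rot: [[-0.102, -0.995, -0.002], [-0.995, 0.102, -0.003], [0.003, 0.002, -1.0]]
ft_force: [0.1, -0.7, -0.3]
width: 86.8
```

carry_out --increments '[[[-1,-1,0,4,0],[-1,-6,5,6,-3],[-1,-10,9,6,-7],[-1,-14,12,5,-7],[-1,-17.2,15.8,5,-7],[-1,-17.2,15.8,5,-7],[-1,-17.2,15.8,5,-7]]]'

```text
t: 10.3
ee_pos: [435.4, 214.3, 266.6]
tool_rot: [[-0.222, -0.975, -0.002], [-0.975, 0.222, -0.002], [0.003, 0.001, -1.0]]
ft_force: [0.8, -0.4, -0.2]
width: 87.1
```

```bash
python3 - <<'E'
from h import *
import pickle
c=snap("wrist","w4.png");t=optics.read_camera("top");sc=optics.read_camera("scene");pickle.dump((c,t,sc),open("w4.pkl","wb"))
s=manip.sense();print(s["t"],s["ee_pos"],np.round(s["tool_rot"],3).tolist(),s["width"],s["ft_force"])
print(px(c,(435,215,144)))
w=np.zeros((600,640,3),np.uint8);w[:400]=c["image"][:,:,::-1];w[400:,:320]=cv2.resize(t["image"][155:255,255:415,::-1],(320,200),interpolation=cv2.INTER_CUBIC);w[400:,320:]=cv2.resize(sc["image"][160:260,235:395,::-1],(320,200),interpolation=cv2.INTER_CUBIC)
cv2.imwrite("pics/w4c.png",w)
E
```

```text
10.45 [435.9471728  213.4957232  266.22255502] [[-0.224, -0.975, -0.003], [-0.975, 0.224, -0.003], [0.003, 0.002, -1.0]] 86.85404454316235 [ 0.37847702 -0.21713167  0.28782594]
[320.33344368 197.30046559]
```

View pics/w4c.png

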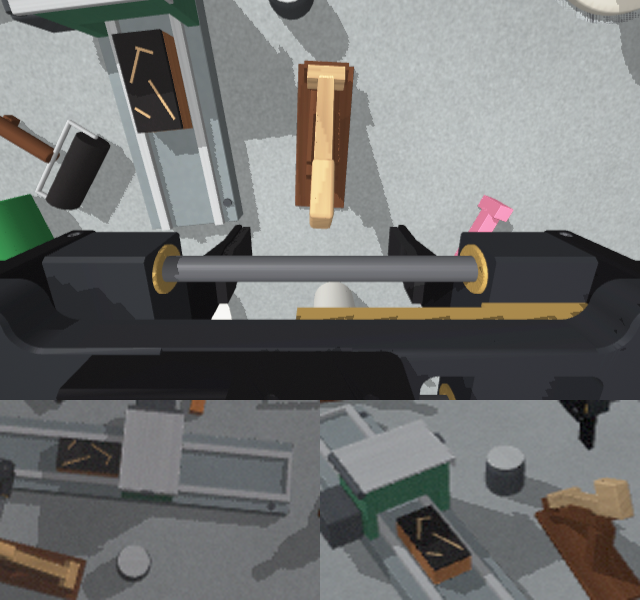

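```bash
python3 - <<'E'
import pickle,cv2,numpy as np
c,t,sc=pickle.load(open("w4.pkl","rb"))
W=np.zeros((600,800,3),np.uint8)
W[:,:300]=cv2.resize(c["image"][50:250,275:375,::-1],(300,600),interpolation=cv2.INTER_CUBIC)
W[:400,300:]=cv2.resize(sc["image"][190:230,345:395,::-1],(500,400),interpolation=cv2.INTER_CUBIC)
cv2.imwrite("pics/w4d.png",W)
E
```

```text
(no output)
```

View pics/w4d.png

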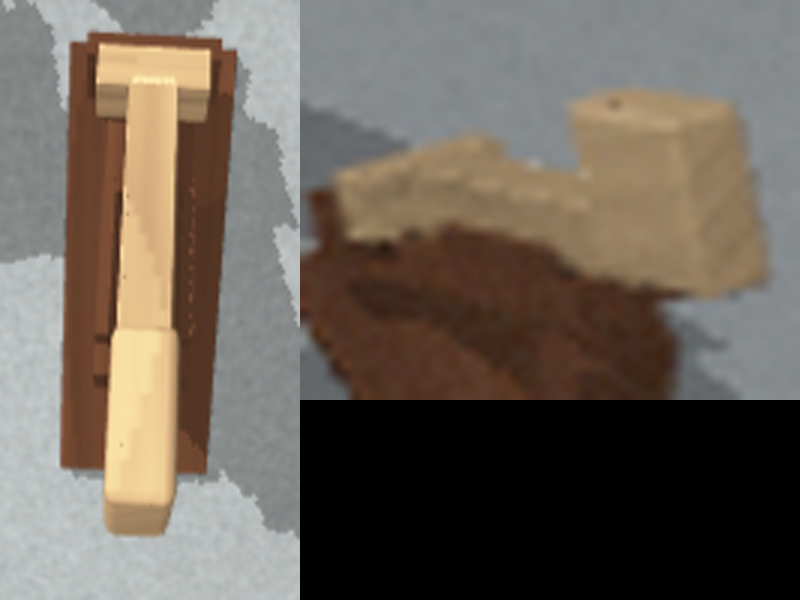

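```bash
cat > st.py <<'E'
import pickle
from h import *
from scipy.optimize import least_squares as LS
from scipy.spatial.transform import Rotation as Ro
c,t,sc=pickle.load(open("w4.pkl","rb"))
wa=lambda u,v:(275+u/3,50+v/3); sa=lambda u,v:(345+(u-300)/10,190+v/10)
O=[(c,(30,11,24),wa(120,328)),(c,(30,-11,24),wa(178,330)),(c,(-30,11,24),wa(105,498)),(c,(-30,-11,24),wa(173,500)),(c,(-30,11,-24),wa(105,533)),(c,(-30,-11,-24),wa(166,535)),
(c,(170,23,-4),wa(98,45)),(c,(170,-23,-4),wa(212,45)),(c,(150,23,-4),wa(96,86)),(c,(150,-23,-4),wa(211,90)),
(sc,(-30,11,24),sa(685,130)),(sc,(-30,-11,24),sa(740,105)),(sc,(-30,11,-24),sa(713,297)),(sc,(30,11,24),sa(572,105))]
def R(q): return (Ro.from_euler("z",q[3])*Ro.from_euler("y",q[4])).as_matrix()
f=lambda q:np.ravel([px(k,q[:3]+R(q)@np.array(p))-o for k,p,o in O])
r=LS(f,[435,215,144,np.radians(-103),np.radians(35)],x_scale=[10,10,10,.1,.1]);q=r.x
print(np.round(q[:3],1),np.degrees(q[3:]));print(np.round(r.fun.reshape(-1,2),1).tolist()); print("tip",q[:3]+R(q)@[170,0,-14])
E
python3 st.py
```

```text
[432.6 214.4 139.3] [-105.26928611   34.27553463]
[[-2.0, -1.9], [1.2, -1.6], [0.2, 1.2], [1.8, 1.5], [0.5, 0.8], [0.7, 0.9], [0.4, -0.3], [-0.3, 1.5], [0.2, -0.8], [-0.0, -0.3], [-2.8, 0.3], [-0.6, 0.5], [-1.9, 2.0], [-2.1, 0.7]]
tip [397.70065311  86.5061749   31.9823256 ]
```

carry_out --increments '[[[-1,-0.5,-0.4,-5,-2.3],[-1,-0.5,-0.4,-9,-2.3],[-1,-0.5,-0.4,-11.5,-2.3],[-1,-0.5,-0.4,-12.4,-2.3],[-1,-0.5,-0.4,-12.4,-2.3],[1,-0.5,-0.4,-12.4,-2.3],[1,-0.5,-0.4,-12.4,-2.3],[1,-0.5,-0.4,-12.4,-2.3],[1,-0.5,-0.4,-12.4,-2.3],[1,-0.5,-0.4,-12.4,-2.3],[1,-0.5,-0.4,-12.4,-2.3],[1,-0.5,-0.4,-12.4,-2.3]]]' --grip_force 40

```text
t: 11.95
ee_pos: [430.9, 209.5, 142.2]
tool_rot: [[-0.263, -0.965, -0.003], [-0.965, 0.263, -0.003], [0.003, 0.002, -1.0]]
ft_force: [0.5, 0.8, -0.2]
width: 25.2
```

carry_out --increments '[[[1,0,0,1,0],[1,0,0,3,0],[1,0,0,6,0],[1,0,0,9,0],[1,0,0,9,0]]]'

```text
t: 12.58
ee_pos: [432.1, 210.5, 234.9]
tool_rot: [[-0.263, -0.965, 0.002], [-0.965, 0.263, 0.001], [-0.002, -0.002, -1.0]]
ft_force: [0.1, 0.8, -0.4]
width: 21.7
```

```bash
python3 - <<'E'
from h import *
import pickle
c=optics.read_camera("wrist");sc=optics.read_camera("scene");t=optics.read_camera("top");pickle.dump((c,t,sc),open("w5.pkl","wb"))
s=manip.sense();print(s["t"],s["ee_pos"],np.round(s["tool_rot"],3).tolist(),s["width"],s["ft_force"])
W=np.zeros((600,800,3),np.uint8)
W[:400,:400]=cv2.resize(c["image"][0:300,200:500,::-1],(400,400))
W[:400,400:]=cv2.resize(sc["image"][130:270,290:430,::-1],(400,400))
W[400:,:320]=cv2.resize(t["image"][155:255,225:385,::-1],(320,200),interpolation=cv2.INTER_CUBIC)
cv2.imwrite("pics/w5.png",W)
E
```

```text
12.725 [430.20943328 209.0283913  231.25251876] [[-0.263, -0.965, -0.005], [-0.965, 0.263, -0.004], [0.005, 0.003, -1.0]] 21.724198104441708 [-0.39002455  0.79551286 -1.25118737]
```

View pics/w5.png

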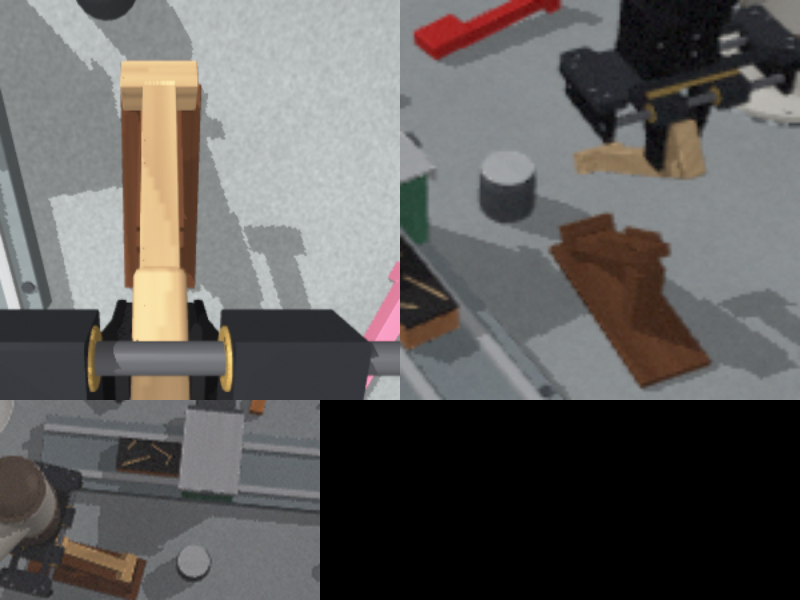

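The stick is held and still head-down, with the handle between the pads (opening 21.7). I carry it over the infeed end of the channel.

carry_out --increments '[[[1,4,2,1,1],[1,8,4,1,3],[1,12,5.5,1,5],[1,16,7,1,7],[1,20.1,8.3,0,9.4],[1,20.1,8.3,-2,9.4],[1,20.1,8.3,-4,9.4],[1,20.1,8.3,-6,9.4],[1,20.1,8.3,-6,9.4],[1,20.1,8.3,-6,9.4]]]'

```text
t: 13.98
ee_pos: [631.5, 292.1, 171.2]
tool_rot: [[-0.102, -0.995, -0.004], [-0.995, 0.102, -0.005], [0.005, 0.003, -1.0]]
ft_force: [-0.2, 0.7, 0.3]
width: 21.4
```

```bash
python3 - <<'E'
from h import *
import pickle
c=optics.read_camera("wrist");pickle.dump(c,open("w6.pkl","wb"))
s=manip.sense();print(s["t"],s["ee_pos"],np.round(s["tool_rot"],3).tolist(),s["width"],s["ft_force"])
cv2.imwrite("pics/w6.png",c["image"][:,:,::-1])
E
```

```text
14.025 [631.62113738 292.26567163 171.85630293] [[-0.102, -0.995, -0.003], [-0.995, 0.102, -0.004], [0.004, 0.002, -1.0]] 21.690747740651958 [ 0.36152428 -0.75747587 -1.14296017]
```

View pics/w6.png

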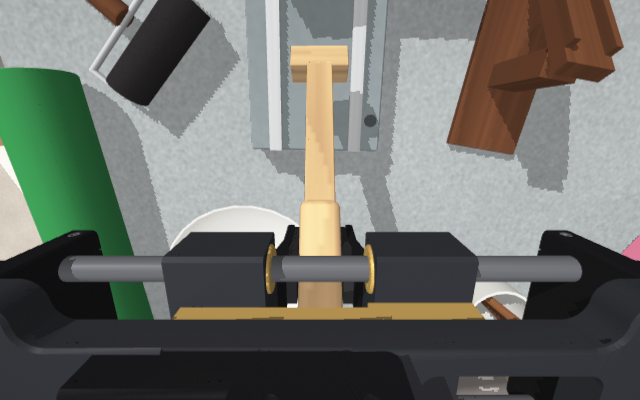

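The head hangs over the channel at (320,60), between the rails at columns 267–282 and 350–366. I check the jar's clearance before descending.

```bash
python3 - <<'E'
from h import *
import pickle
d=pickle.load(open("c0.pkl","rb"));T=d["top"];S=d["scene"]
print(P(T,237/1.25,285/1.25,90),P(S,543/1.25,385/1.25,0),P(T,255/1.25,195/1.25,0))
E
```

```text
[448.64691765 429.4560674   90.        ] [ 4.60033142e+02  4.47391285e+02 -1.13686838e-13] [731.16180459 407.83096614   0.        ]
```

carry_out --increments '[[[1,0.1,0,-1,0],[1,0.1,0,-1.7,0],[1,0.1,0,-2.1,0],[1,0.1,0,-2.3,0],[1,0.1,0,-2.3,0]]]'

```text
t: 14.65
ee_pos: [632.7, 292.2, 148.8]
tool_rot: [[-0.102, -0.995, -0.003], [-0.995, 0.102, -0.004], [0.004, 0.002, -1.0]]
ft_force: [-0.3, 0.6, -1.7]
width: 21.5
```

carry_out --increments '[[[1,0,0,-0.3,0],[1,0,0,-0.8,0],[1,0,0,-1.5,0],[1,0,0,-2.2,0],[1,0,0,-2.9,0],[1,0,0,-3.6,0],[1,0,0,-4.3,0],[1,0,0,-4.5,0]]]' --grip_force 3

```text
t: 15.65
ee_pos: [632.3, 292.0, 102.9]
tool_rot: [[-0.102, -0.995, -0.004], [-0.995, 0.102, -0.005], [0.005, 0.004, -1.0]]
ft_force: [-0.4, 1.0, 0.1]
width: 22.3
```

```bash
python3 - <<'E'
from h import *
import pickle
c=optics.read_camera("wrist");sc=optics.read_camera("scene");pickle.dump((c,sc),open("w7.pkl","wb"))
s=manip.sense();print(s["t"],s["ee_pos"],s["width"],s["ft_force"])
W=np.zeros((400,800,3),np.uint8)
W[:,:400]=c["image"][:,120:520,::-1]
W[:,400:]=cv2.resize(sc["image"][150:310,240:400,::-1],(400,400),interpolation=cv2.INTER_CUBIC)
cv2.imwrite("pics/w7.png",W)
E
```

```text
15.75 [632.4112016  292.00981993 103.28226218] 21.94595335197835 [ 0.16195959  0.98361891 -0.09223374]
```

View pics/w7.png

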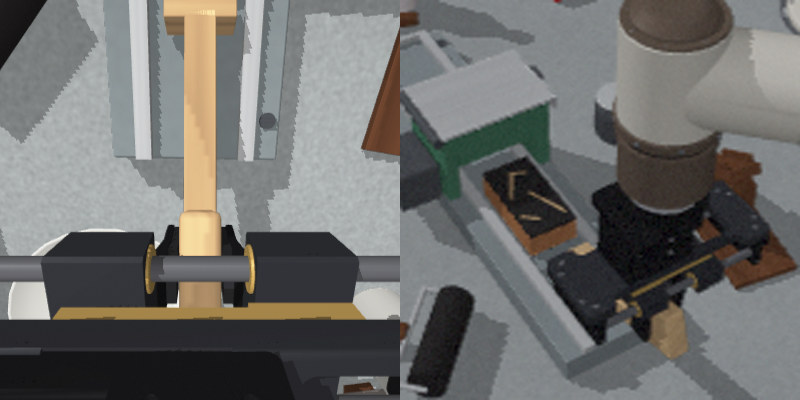

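The stick is pivoting: its head has slid forward in the channel behind the block. I continue to flat and then firm up the grip.

carry_out --increments '[[[1,0,0,-0.7,0],[1,0,0,-1.4,0],[1,0,0,-2.1,0],[1,0,0,-2.8,0],[1,0,0,-3.4,0],[1,0,0,-3.9,0],[1,0,0,-4.3,0],[1,0,0,-4.5,0],[1,0,0,-4.5,0]]]'

```text
t: 16.88
ee_pos: [632.3, 291.9, 58.1]
tool_rot: [[-0.102, -0.995, -0.004], [-0.995, 0.102, -0.005], [0.005, 0.004, -1.0]]
ft_force: [0.3, 0.2, -0.5]
width: 22.3
```

```bash
python3 - <<'E'
from h import *
import pickle
c=optics.read_camera("wrist");sc=optics.read_camera("scene");pickle.dump((c,sc),open("w8.pkl","wb"))
s=manip.sense();print(s["t"],s["ee_pos"],s["width"],s["ft_force"])
W=np.zeros((600,800,3),np.uint8)
W[:400,:400]=c["image"][:,120:520,::-1]
W[:400,400:]=cv2.resize(sc["image"][150:310,240:400,::-1],(400,400),interpolation=cv2.INTER_CUBIC)
cv2.imwrite("pics/w8.png",W)
ca,sa_=np.cos(np.radians(-5.88)),np.sin(np.radians(-5.88))
B=lambda x,y,z:(596+ca*x-sa_*y,-51+sa_*x+ca*y,30+z)
print("expected head top corners",[np.round(px(c,B(x,y,20))) for y in(175,195) for x in(23,-23)],"handle front top",[np.round(px(c,B(x,315,48))) for x in(11,-11)],"ends w",[np.round(px(sc,B(x,375,z))) for x,z in((11,48),(11,0),(-11,0))])
E
```

```text
16.975 [632.40108951 291.93365301  58.32666624] 22.209652820676762 [ 0.72313261  0.15781704 -0.79503539]
expected head top corners [array([ 271., -101.]), array([ 374., -101.]), array([273., -47.]), array([372., -47.])] handle front top [array([300., 216.]), array([345., 216.])] ends w [array([344., 293.]), array([343., 306.]), array([351., 302.])]
```

View pics/w8.png

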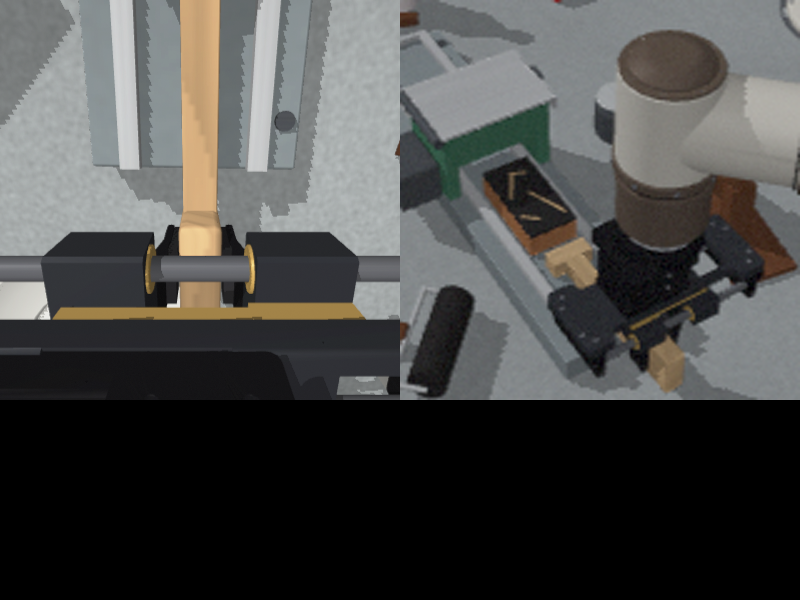

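The stick lies level: its handle's rear face is at scene (340–353, 288–305) as predicted and its head is right behind the block. I have used all 12 views, so later checks are numeric. Firm grip and push.

carry_out --increments '[[[1,0,0,0,0],[1,0,0,0,0],[1,-0.15,-1,0,0],[1,-0.25,-2,0,0],[1,-0.4,-3.2,0,0],[1,-0.55,-4.5,0,0],[1,-0.7,-6,0,0],[1,-0.85,-7.5,0,0],[1,-1.0,-9,0,0],[1,-1.15,-10.5,0,0],[1,-1.3,-12,0,0],[1,-1.3,-12,0,0]]]' --grip_force 40

```text
t: 18.48
ee_pos: [618.8, 170.1, 58.2]
tool_rot: [[-0.104, -0.995, -0.006], [-0.995, 0.104, -0.006], [0.007, 0.005, -1.0]]
ft_force: [-0.1, -0.6, -1.5]
width: 21.3
```

```bash
python3 - <<'E'
from h import *
s=manip.sense();print(s["t"],s["ee_pos"],s["width"],s["ft_force"])
p=s["ee_pos"]-np.array([596,-51,0]);print("x_b",.9947*p[0]-.1024*p[1],"y_b",.1024*p[0]+.9947*p[1])
E
```

```text
18.475 [618.77973915 170.10472651  58.16765219] 21.322932475617772 [-0.07939569 -0.59528158 -1.47872617]
x_b 0.017882540074474207 y_b 222.2655167513691
```

carry_out --increments '[[[1,-0.12,-1.2,0,0],[1,-0.27,-2.6,0,0],[1,-0.41,-4,0,0],[1,-0.55,-5.4,0,0],[1,-0.7,-6.8,0,0],[1,-0.84,-8.2,0,0],[1,-0.97,-9.4,0,0],[1,-1.08,-10.5,0,0],[1,-1.15,-11.2,0,0],[1,-1.2,-11.7,0,0],[1,-1.2,-11.7,0,0]]]'

```text
t: 19.85
ee_pos: [606.5, 52.5, 58.1]
tool_rot: [[-0.104, -0.995, -0.006], [-0.995, 0.104, -0.007], [0.007, 0.006, -1.0]]
ft_force: [0.5, 0.2, -0.3]
width: 21.6
```

```bash
cat > blk.py <<'E'
from h import *
s=manip.sense();print(s["t"],s["ee_pos"],s["width"],s["ft_force"])
p=s["ee_pos"]-np.array([596,-51,0]);print("TCP x_b",.9947*p[0]-.1024*p[1],"y_b",.1024*p[0]+.9947*p[1])
t=optics.read_camera("top");im=t["image"].astype(int)
ca,sa=np.cos(np.radians(-5.88)),np.sin(np.radians(-5.88))
B=lambda x,y,z:(596+ca*x-sa*y,-51+sa*x+ca*y,30+z)
# brightness profile along channel at block-top height, outfeed / infeed; far-rail side, lid
for x in(-20,-10,0,10,20):
    print(x,[(y,im[int(round(v)),int(round(u))].tolist()) if 0 else int(im[int(round(v)),int(round(u))].sum()/3) for y in range(-240,-40,8) for u,v in[px(t,B(x,y,32))]])
E
python3 blk.py; echo y: $(seq -240 8 -41)
```

```text
19.85 [606.48485002  52.53729442  58.08131951] 21.56879448502849 [ 0.47257697  0.1637034  -0.32312431]
TCP x_b -0.1729386375950135 y_b 104.06219540176227
-20 [130, 80, 78, 101, 101, 100, 101, 102, 102, 75, 44, 41, 44, 39, 40, 43, 45, 44, 44, 36, 36, 71, 46, 66, 141]
-10 [131, 79, 98, 99, 98, 101, 99, 101, 105, 101, 39, 43, 88, 41, 42, 41, 40, 41, 70, 106, 39, 40, 41, 80, 126]
0 [129, 78, 97, 99, 101, 101, 98, 100, 101, 101, 36, 54, 54, 42, 41, 45, 53, 44, 43, 39, 38, 41, 41, 43, 129]
10 [127, 75, 99, 98, 101, 102, 101, 102, 101, 102, 39, 41, 42, 77, 40, 38, 40, 44, 42, 42, 42, 46, 39, 47, 119]
20 [128, 77, 70, 77, 74, 79, 80, 77, 80, 69, 41, 39, 40, 38, 37, 75, 50, 45, 45, 38, 83, 43, 45, 52, 119]
y: -240 -232 -224 -216 -208 -200 -192 -184 -176 -168 -160 -152 -144 -136 -128 -120 -112 -104 -96 -88 -80 -72 -64 -56 -48
```

```bash
cat > fine.py <<'E'
from h import *
t=optics.read_camera("top");g=cv2.cvtColor(t["image"],cv2.COLOR_RGB2GRAY).astype(np.float32)
ca,sa=np.cos(np.radians(-5.88)),np.sin(np.radians(-5.88))
B=lambda x,y,z:(596+ca*x-sa*y,-51+sa*x+ca*y,30+z)
def prof(pts):
    uv=np.array([px(t,B(*p)) for p in pts],np.float32);return cv2.remap(g,uv[:,0][None],uv[:,1][None],cv2.INTER_LINEAR)[0]
Y=np.arange(-190,-40,2.)
m=np.mean([prof([(x,y,32) for y in Y]) for x in(-16,-8,0,8)],0)
k=np.argmax(m<70);print("block front y_b",Y[k-2:k+2],np.round(m[k-2:k+2])); print("rear",[(int(a),int(b)) for a,b in zip(Y,m) if -66<=a])
X=np.arange(-50,51,2.);m=np.mean([prof([(x,y,32) for x in X]) for y in(-150,-130,-110,-90)],0)
print("across",[(int(a),int(b)) for a,b in zip(X,m)])
# stop calibration: stop top z=8, y -249..-237
Y=np.arange(-262,-225,2.);m=np.mean([prof([(x,y,8) for y in Y]) for x in(-16,0,16)],0);print("stop(-250..-237)",[(int(a),int(b)) for a,b in zip(Y,m)])
E
python3 fine.py
```

```text
block front y_b [-170. -168. -166. -164.] [102.  92.  69.  52.]
rear [(-66, 42), (-64, 41), (-62, 40), (-60, 41), (-58, 43), (-56, 61), (-54, 87), (-52, 94), (-50, 102), (-48, 121), (-46, 129), (-44, 130), (-42, 129)]
across [(-50, 105), (-48, 108), (-46, 108), (-44, 105), (-42, 100), (-40, 92), (-38, 84), (-36, 76), (-34, 68), (-32, 60), (-30, 53), (-28, 46), (-26, 42), (-24, 40), (-22, 40), (-20, 41), (-18, 40), (-16, 39), (-14, 44), (-12, 54), (-10, 53), (-8, 47), (-6, 46), (-4, 57), (-2, 63), (0, 59), (2, 54), (4, 52), (6, 48), (8, 46), (10, 46), (12, 50), (14, 53), (16, 47), (18, 42), (20, 40), (22, 40), (24, 41), (26, 44), (28, 62), (30, 94), (32, 119), (34, 125), (36, 120), (38, 112), (40, 105), (42, 102), (44, 102), (46, 102), (48, 102), (50, 107)]
stop(-250..-237) [(-262, 111), (-260, 111), (-258, 111), (-256, 112), (-254, 112), (-252, 112), (-250, 112), (-248, 116), (-246, 121), (-244, 126), (-242, 124), (-240, 104), (-238, 87), (-236, 79), (-234, 78), (-232, 80), (-230, 87), (-228, 93), (-226, 97)]
```

carry_out --increments '[[[1,-0.03,-0.3,0,0],[1,-0.05,-0.5,0,0],[1,-0.05,-0.5,0,0],[1,0.1,1,0,0],[1,0.25,2.5,0,0],[1,0.45,4.5,0,0],[1,0.65,6.5,0,0],[1,0.9,8.5,0,0],[1,1.1,10.5,0,0],[1,1.3,12.5,0,0],[1,1.5,14.5,0,0],[1,1.55,15,0,0]]]'

```text
t: 21.45
ee_pos: [622.2, 204.5, 58.0]
tool_rot: [[-0.102, -0.995, -0.006], [-0.995, 0.102, -0.006], [0.007, 0.005, -1.0]]
ft_force: [0.2, -0.5, -0.4]
width: 21.8
```

carry_out --increments '[[[1,0,0,0,0],[-0.5,0,0,0,0],[-0.5,0,0,0,0],[-0.5,0,0,0,0],[-0.5,0,0,0,0],[-0.5,0,0,3,0],[-0.5,0,0,7,0],[-0.5,0,0,12,0],[-0.5,0,3,17,0],[-0.5,-2,8,20,0],[-0.5,-4,13,22,0],[-0.5,-4,13,22,0]]]'

```text
t: 22.95
ee_pos: [581.4, 338.0, 280.1]
tool_rot: [[-0.097, -0.995, -0.003], [-0.995, 0.097, -0.003], [0.004, 0.002, -1.0]]
ft_force: [0.0, -1.3, -0.2]
width: 65.1
```

```bash
python3 fine.py; cat > fin.py <<'E'
import pickle
from h import *
s=manip.sense();print(s["t"],s["ee_pos"],s["width"],s["ft_force"])
S=optics.read_camera("scene");T=optics.read_camera("top");pickle.dump((S,T),open("f.pkl","wb"))
ca,sa=np.cos(np.radians(-5.88)),np.sin(np.radians(-5.88))
B=lambda x,y,z:(596+ca*x-sa*y,-51+sa*x+ca*y,30+z)
def bed(p): d=np.array(p)-[596,-51,30]; return np.array([ca*d[0]+sa*d[1],-sa*d[0]+ca*d[1],d[2]])
# wood-coloured mask (push stick) in the infeed channel
for n,c in(("scene",S),("top",T)):
    im=c["image"]; h=cv2.cvtColor(im,cv2.COLOR_RGB2HSV)
    poly=np.array([px(c,B(x,y,z)) for x,y,z in((-40,46,0),(40,46,0),(40,330,0),(-40,330,0),(-40,330,50),(40,330,50),(40,60,50),(-40,60,50))],np.float32)
    k=np.zeros(im.shape[:2],np.uint8);cv2.fillConvexPoly(k,cv2.convexHull(poly).astype(int),1)
    m=((h[...,0]<25)&(h[...,1]>60)&(h[...,2]>90)&(k>0)).astype(np.uint8)
    nn,lab,st,_=cv2.connectedComponentsWithStats(m);i=1+np.argmax(st[1:,4]);ys,xs=np.where(lab==i)
    print(n,"bbox",st[i].tolist())
    q=np.array([bed(P(c,u,v,50))for u,v in zip(xs,ys)]) ;r=np.array([bed(P(c,u,v,78))for u,v in zip(xs,ys)])
    print(" y_b range at z20:",q[:,1].min(),q[:,1].max()," at z48:",r[:,1].min(),r[:,1].max()," x@z20 for head end",[q[np.abs(q[:,1]-q[:,1].min())<15][:,0].min(),q[np.abs(q[:,1]-q[:,1].min())<15][:,0].max()]," x@z48 handle",[r[r[:,1]>r[:,1].max()-40][:,0].min(),r[r[:,1]>r[:,1].max()-40][:,0].max()])
d=pickle.load(open("c0.pkl","rb"))
# model silhouette IoU for flat stick in top & scene
E
python3 fin.py
```

```text
block front y_b [-174. -172. -170. -168.] [101.  92.  67.  50.]
rear [(-66, 41), (-64, 42), (-62, 43), (-60, 52), (-58, 69), (-56, 76), (-54, 77), (-52, 79), (-50, 92), (-48, 119), (-46, 129), (-44, 129), (-42, 129)]
across [(-50, 110), (-48, 111), (-46, 111), (-44, 106), (-42, 100), (-40, 91), (-38, 83), (-36, 77), (-34, 68), (-32, 61), (-30, 54), (-28, 47), (-26, 42), (-24, 41), (-22, 42), (-20, 41), (-18, 41), (-16, 47), (-14, 51), (-12, 55), (-10, 56), (-8, 56), (-6, 60), (-4, 60), (-2, 60), (0, 57), (2, 55), (4, 57), (6, 52), (8, 47), (10, 46), (12, 48), (14, 51), (16, 51), (18, 51), (20, 49), (22, 48), (24, 46), (26, 48), (28, 65), (30, 96), (32, 121), (34, 126), (36, 121), (38, 113), (40, 107), (42, 104), (44, 103), (46, 103), (48, 103), (50, 107)]
stop(-250..-237) [(-262, 113), (-260, 112), (-258, 113), (-256, 113), (-254, 113), (-252, 113), (-250, 113), (-248, 116), (-246, 122), (-244, 128), (-242, 126), (-240, 106), (-238, 88), (-236, 80), (-234, 79), (-232, 80), (-230, 85), (-228, 92), (-226, 97)]
23.0 [581.52323438 336.05185604 278.61860849] 65.18201865513377 [-0.06138646 -1.16899271 -0.58127277]
scene bbox [282, 225, 51, 57, 814]
 y_b range at z20: 96.76605891153494 306.0671219300036  at z48: 121.5433962596756 324.2424771300241  x@z20 for head end [np.float64(-22.755872381042288), np.float64(25.46365015466786)]  x@z48 handle [np.float64(-8.432057161783256), np.float64(29.04839618942347)]
top bbox [246, 175, 58, 15, 365]
 y_b range at z20: 97.23501016254262 300.368405324742  at z48: 96.03828655488917 295.743615046168  x@z20 for head end [np.float64(-20.980913341896922), np.float64(19.979602471615912)]  x@z48 handle [np.float64(-11.630018455294564), np.float64(9.798365620921391)]
```

```bash
python3 - <<'E'
import pickle
from h import *
d=pickle.load(open("c0.pkl","rb"));S,T=pickle.load(open("f.pkl","rb"))
def mt(a,b,u,v,w,n):
    p=a["image"][v-w:v+w,u-w:u+w];R=cv2.matchTemplate(b["image"][v-w-10:v+w+10,u-w-10:u+w+10],p,cv2.TM_CCOEFF_NORMED);_,m,_,l=cv2.minMaxLoc(R);print(n,"shift px",l[0]-10,l[1]-10,round(m,2))
for n,u,v in(("tin",321,236),("bottle",437,209),("brayer",284,138),("bar",357,141),("knife",434,175),("jar",190,225)): mt(d["top"],T,u,v,14,"top "+n)
mt(d["scene"],S,434,290,18,"scene jar")
a=pickle.load(open("w4.pkl","rb"))
mt(a[2],S,270,188,16,"lid vs after shutting"); mt(a[1],T,330,182,14,"lid top")
h=pickle.load(open("w4.pkl","rb"))[2]
ca,sa=np.cos(np.radians(-5.88)),np.sin(np.radians(-5.88))
B=lambda x,y,z:(596+ca*x-sa*y,-51+sa*x+ca*y,30+z)
g=cv2.cvtColor(S["image"],cv2.COLOR_RGB2GRAY)
# lid height: profile down a scene column through the near (+y) front edge midpoint x=-30
u,v=px(S,B(-30,50,98));print("near lid edge expected",u,v,[int(x) for x in g[int(v)-6:int(v)+8,int(u)]])
s0=manip.sense();optics.read_camera("top");s=manip.sense();print(s["ft_force"],np.round(s["qd"],2))
E
```

```text
top tin shift px 0 0 0.99
top bottle shift px 0 0 0.99
top brayer shift px 0 0 1.0
top bar shift px 0 0 0.98
top knife shift px 0 0 0.99
top jar shift px -10 10 0.08
scene jar shift px 0 0 0.98
lid vs after shutting shift px 5 -2 0.95
lid top shift px 0 0 0.89
near lid edge expected 288.5560182456002 192.45465030926619 [154, 154, 155, 155, 154, 155, 158, 158, 104, 65, 62, 60, 63, 60]
[-0.26791485 -0.3493428  -0.76783785] [-0.69  0.21 -0.    0.08  0.01 -0.12]
```

```bash
python3 -c "
from bench import manip
print(manip.hand_in())"
```

```text
the job is handed in; nothing more can be done
None
```

I shut the lid, laid the block in the infeed channel and fed it through under the guard with the push stick. Then I drew the stick back, released it in the infeed channel and handed the job in at about t = 23 s. No verdict is reported, so the results below are from my own last checks.

- **Lid:** its edge appears where a shut lid's would, within about 1 px. The force when I pressed it down fell to nearly zero, which fits the catch having snapped.
- **Block:** it lies flat in the channel at about y = −115 mm from `bed_mid` (−100 to −200 is allowed), with its rear end at about −60 mm.
- **Stick:** it lies flat and centred, with its head front at about +97 mm and its handle end at about +296 mm. The gripper is open and clear of it.
- **Other things on the bench:** none shifted in the images (0 px). The arm hid the brush jar from the top camera, so I checked it from the scene camera only.

**Disagreements:**
- The stick's tip was about 10 mm less far ahead of the hand than I had assumed, so I pushed 5 mm further after measuring the block.
- One image match on a plain patch of the lid gave a 5 px shift, while the top view and the edge check showed none. I took that as a false match.

I used the 12 viewed pictures before the push, so the feed and the final state were checked only by numbers taken from the images.

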